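# Close the row of specimen boxes with one run of the fingertips

### The arm

A 7-joint arm with a two-finger parallel gripper is mounted at the origin on the work surface. World frame = base frame: x ahead of the robot, y to its left, z up, the work surface at z = 0. Lengths are in m, angles in rad, forces in N, time in s.
With the tool pointing down it reaches from about 0.425 to 0.925 m from the base axis. Payload 6.8 kg.
Tool frame: the origin (TCP) lies at the very end of the fingers, on their centre line; the grasp point (between the pads) lies 19 mm behind it; z points along the fingers, y is the line along which they close (so a half turn about z gives the same grasp; the last joint's range is limited). The gripper opens to 85 mm and grips with 20 to 120 N. Pads are 22 mm wide; open, the fingers measure 114 mm over their backs; the gripper's body (76 mm by 85 mm) begins 54 mm behind the grasp point. The pads swing forward as they close: fully open they stand 13 mm farther back than shut.
Start: joints at [1.043, 0.477, 0.022, 1.555, -0.011, 1.109, -0.083], TCP at [0.275, -0.616, 0.231] pointing down, gripper open.
Joint ranges: [-2.96, 2.96], [-0.34, 2.1], [-1.41, 1.46], [0.24, 2.44], [-1.37, 4.51], [0.17, 1.92], [-2.96, 2.96]. Speed limits (rad/s): [2.39, 2.39, 3.14, 3.14, 3.14, 3.14, 3.14].

### API

Orientations are given as a rotation vector (axis times angle).
In Python, from bench import r gives the robot as it stands. The module is installed in compiled form; this text tells all that it offers.
- The arm moves only by the tool servo_tool, never from a script. Its argument "commands" is a list of rows, each a list of 7 numbers: the turn, a rotation vector about the world's x, y, z in degrees, then the shift along the world's x, y, z in mm, then the closure, from 0 (fully open) to 1 (shut). A call has 1 to 5 rows; each row is the pose to reach, as a shift and turn from the pose commanded when the call began; what a row does not reach only later rows make up. A row lasts 1/12 s, in which the tool goes at most 41.7 mm and 7.16 degrees, less where a joint would pass 70% of its speed; a pose out of reach is approached as far as the arm can. A call with a gripper value outside its range is refused whole. The fingers move at their own pace and stop on an object; "force" is the grip in N (left out, the last holds). Time passes only in rows, so rows that repeat a pose let the fingers close. It gives the time, the measured TCP pose, the force, the opening and the grip force at its end, in the units of the state.
- r.get_obs(): the state, without advancing time (a new reading comes with each control period).
- r.grab_frame(name): name is "scene" or "top"; returns (picture, depth): 420x560x3 uint8, blue, green, red; 420x560 float32, m along the optical axis (not along the pixel's ray), 0 where there is no reading.
- r.camera_info(name): a dict with "vertical_fov" (degrees; the focal length in pixels is half the picture's height over the tangent of half this angle, whatever the lens; pixels are square), "cx", "cy" (the principal point, pixels), "D" ([k1, k2, p1, p2, k3] as OpenCV has them; the pictures are not rectified), "cam_to_world" (4x4, takes a point from camera to world coordinates). Camera axes: x right, y up, looking along -z (the intrinsics and any distortion apply to the point x, -y, -z); pixel columns grow to the right and rows downward; lengths in m; the calibration is good to about 2 mm. A picture is of the moment at which its call begins. camera_info takes no time and is no camera call.
- r.hand_in(): hands the job in; it is judged then, once.
The state is a dict: "clock": time; "joints": joint angles; "qvel": joint speeds; "tau": joint torques, N m; "tcp_pos": TCP position; "orientation": TCP orientation; "contact_force": force on the tool from outside, world axes, zero at the start; "moment": the same for the moment, N m; "grip_width": finger opening in m; "gripper_force": force on a finger pad.
Only numpy, scipy, OpenCV 4.12 (cv2) and the standard library are available. Lean on these libraries where they do the work, as an engineer would, in place of code of your own. Each camera call takes 0.05 s, during which the arm holds its last target. There are 200 camera calls.

### The job

The lids of the five hinged specimen boxes in the tray were left ajar after inspection. Run the fingertips lightly along the top of the row, beginning at the end where each lid's hinge comes before its free edge, so that the lids are wiped down fully shut one after the other from that end. Touch only: pick nothing up, do not press hard, do not shift the tray or throw a lid further open, and leave everything else where it stands.

Things in the scene. Friction and masses are not known exactly. Their poses are not given: they have to be found in the camera images.
- tray: Loose flat grey-painted metal tray, 116 (x) x 312 (y) mm, floor 3 mm, lip 10 mm high, 1 to 1.5 kg; it slides on the bench if pushed sideways. Origin: centre of its underside, on the bench; z up. Five black boxes (rim 29 mm above the bench) are fixed in it in a row along y, on the line x = +24 mm, at y = -112, -56, 0, 56, 112 mm. Loose mounts stand in the lane beside the row, at x about -30 mm.
- row_start (a point): point fixed in the tray, at the middle of the hinge edge (-y) of the first lid, 35 mm above the bench (the height of a shut lid's top face): tray (24, -135, 35) mm
- row_end (a point): point fixed in the tray, at the middle of the free edge (+y) of the fifth lid when it is shut, 35 mm above the bench: tray (24, +135, 35) mm; row_start to row_end (270 mm) is the direction from hinge to free edge of every lid
- lid1 (a joint): angle of white lid 1, counted from row_start; rad, 0 = shut (stop), grows as its free edge rises; starts 0.45 to 0.85. Lid 46 x 46 mm, 6 mm deep, top 35 mm above the bench when shut. Hinge along its edge towards row_start (tray -y), 29 mm above the bench; free edge with thumb tab towards row_end. Hinge friction 0.006 N m, no spring: stays where left
- lid2 (a joint): angle of white lid 2, counted from row_start; rad, 0 = shut (stop), grows as its free edge rises; starts 0.45 to 0.85. Lid 46 x 46 mm, 6 mm deep, top 35 mm above the bench when shut. Hinge along its edge towards row_start (tray -y), 29 mm above the bench; free edge with thumb tab towards row_end. Hinge friction 0.006 N m, no spring: stays where left
- lid3 (a joint): angle of white lid 3, counted from row_start; rad, 0 = shut (stop), grows as its free edge rises; starts 0.45 to 0.85. Lid 46 x 46 mm, 6 mm deep, top 35 mm above the bench when shut. Hinge along its edge towards row_start (tray -y), 29 mm above the bench; free edge with thumb tab towards row_end. Hinge friction 0.006 N m, no spring: stays where left
- lid4 (a joint): angle of white lid 4, counted from row_start; rad, 0 = shut (stop), grows as its free edge rises; starts 0.45 to 0.85. Lid 46 x 46 mm, 6 mm deep, top 35 mm above the bench when shut. Hinge along its edge towards row_start (tray -y), 29 mm above the bench; free edge with thumb tab towards row_end. Hinge friction 0.006 N m, no spring: stays where left
- lid5 (a joint): angle of white lid 5, counted from row_start; rad, 0 = shut (stop), grows as its free edge rises; starts 0.45 to 0.85. Lid 46 x 46 mm, 6 mm deep, top 35 mm above the bench when shut. Hinge along its edge towards row_start (tray -y), 29 mm above the bench; free edge with thumb tab towards row_end. Hinge friction 0.006 N m, no spring: stays where left
- mount_a: loose resin specimen mount, black disc 30 mm across, 19 mm high, standing in the tray's lane near the row_start end; origin: centre of its underside. Bystander
- mount_b: the same, near the row_end end of the lane. Bystander
- spare_box: loose black specimen box with white lid, 46 x 46 x 32 mm, already shut, on the bench to the robot's right, not in the tray; origin: centre of its underside. Bystander
- tweezers: steel tweezers lying flat on the bench beside the tray, on the robot's side of it, 120 mm long, 6 mm high; origin: about mid-length, underside. Bystander
- dropper: amber dropper bottle, 38 mm across, 85 mm high, upright, to the left of the tray; origin: centre of its underside. Bystander
- blower: black rubber dust blower, bulb 52 mm across, nozzle up, 92 mm high, to the right of the tray; origin: centre of its underside. Bystander

How it is judged:
By the outcome, as a careful person would: the job done as asked, in the order asked, and still so for the second after the job is handed in, with the robot touching nothing.
It also fails if it takes over 38 s, if anything falls off the work surface, if the arm or the gripper's body presses on something with over 40 N, if the wrist force passes 120 N, or if a joint passes its speed limit or range.

## Working session

There is one attempt and no reset: what is moved stays moved. The work goes in short steps, Python scripts to look and compute and a tool call to move; the robot and the scene stay as the last step left them, time stands still between calls to the robot, and variables do not carry over. Pictures are saved under pics/ and viewed, at most 10 in all, crops included, and the job is handed in when it is done.

Besides the shell and the picture viewer there is one more tool, called after "Call:" by a JSON object that holds its "method" and its "body", one argument or row to a line. servo_tool: Moves the arm, as the interface text tells. Its arguments: {"type":"object","properties":{"commands":{"type":"array"},"force":{"type":"number"}},"required":["commands"]}

```bash
mkdir -p pics
cat > h.py <<'E'
import numpy as np, cv2
from bench import r
def world(name, px, depth):
    c=r.camera_info(name); f=210/np.tan(np.radians(c["vertical_fov"])/2)
    K=np.array([[f,0,c["cx"]],[0,f,c["cy"]],[0,0,1]])
    px=np.asarray(px,float).reshape(-1,1,2)
    n=cv2.undistortPoints(px,K,np.array(c["D"]))[:,0]
    d=np.asarray(depth,float).ravel()
    P=np.c_[n[:,0]*d,-n[:,1]*d,-d,np.ones(len(d))]
    return (P@np.array(c["cam_to_world"]).T)[:,:3]
def cloud(name):
    im,d=r.grab_frame(name); v,u=np.nonzero(d>0)
    W=np.zeros(d.shape+(3,)); W[v,u]=world(name,np.c_[u,v],d[v,u]); return im,d,W
E
python3 - <<'E'
from h import *
for n in("top","scene"):
    im,d,W=cloud(n); cv2.imwrite(f"pics/{n}0.png",im); np.savez(f"{n}0.npz",im=im,d=d,W=W)
    c=r.camera_info(n);print(n,np.round(c["cam_to_world"],3).tolist(),c["D"],(d>0).mean())
o=r.get_obs();print(o["clock"],o["tcp_pos"],o["orientation"],o["grip_width"],o["contact_force"])
E
```

```text
top [[0.015, 0.995, -0.103, 0.473], [-1.0, 0.016, 0.001, 0.002], [0.002, 0.103, 0.995, 0.959], [0.0, 0.0, 0.0, 1.0]] [-0.00125086  0.          0.          0.          0.        ] 0.9961437074829932
scene [[0.231, -0.813, 0.535, 1.021], [0.973, 0.185, -0.14, -0.136], [0.015, 0.553, 0.833, 0.789], [0.0, 0.0, 0.0, 1.0]] [-0.01726884  0.          0.          0.          0.        ] 0.9959651360544217
0.1 [ 0.27486202 -0.61594909  0.23042406] [-3.07112374e+00 -6.54196595e-01  7.31132332e-04] 0.08531278344605948 [ 0.34060284 -0.24432148 -0.23514267]
```

View pics/top0.png

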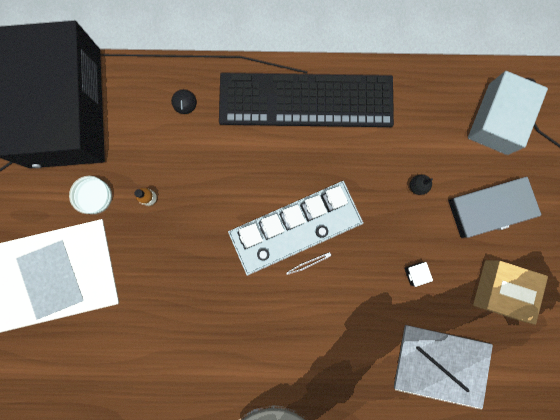

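View pics/scene0.png

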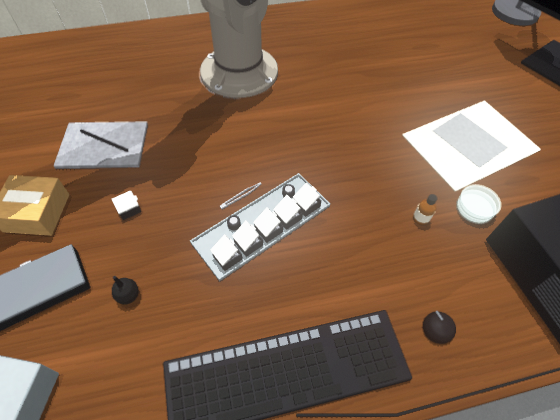

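The top view shows the tray around (295,228) with its lids running from (335,197) to (250,236). The mounts are on the robot side, so tray +y should point left and row_start should be the right end. I'll check this with a crop and the depth data.

Run:
```python
from h import *
z=np.load("top0.npz"); im=z["im"]
cv2.imwrite("pics/crop0.png",cv2.resize(im[172:282,220:370],None,fx=5,fy=5,interpolation=cv2.INTER_CUBIC))
z=np.load("scene0.npz"); im=z["im"]
cv2.imwrite("pics/crop1.png",cv2.resize(im[170:280,185:335],None,fx=5,fy=5,interpolation=cv2.INTER_CUBIC))
```

```text
(no output)
```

View pics/crop0.png

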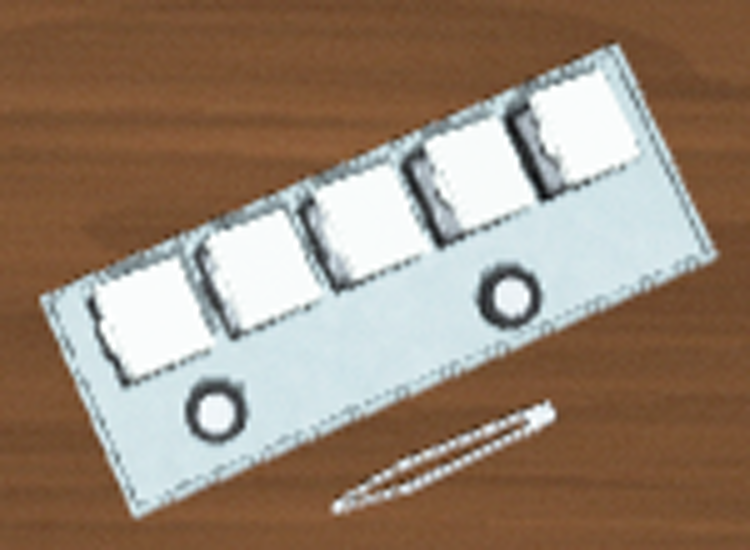

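View pics/crop1.png

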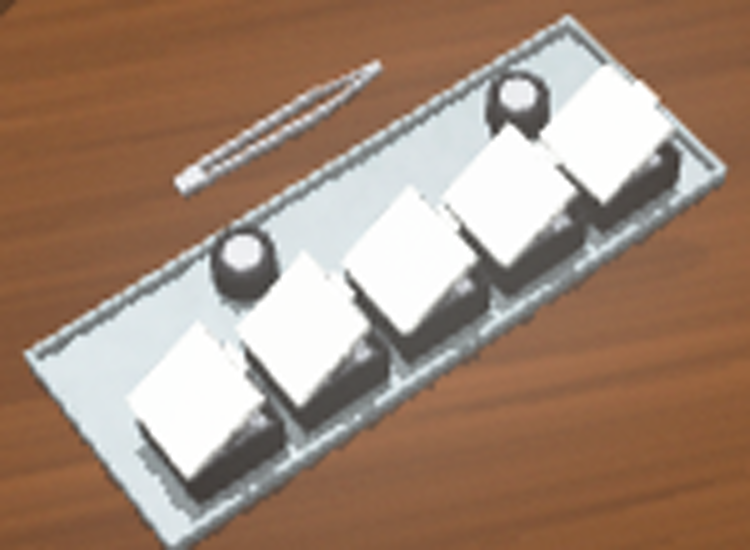

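The top crop shows the tray's lip corners at (40,297), (617,42), (717,255) and (137,517). Box interiors are visible to the left of each lid, so the hinges are on the right and row_start is the right end. The scene crop agrees, with the lids open towards the right of that view.

```bash
cat >> h.py <<'E'
def at_z(name,px,z):
    px=np.asarray(px,float); a=world(name,px,np.ones(len(px))); b=np.array(r.camera_info(name)["cam_to_world"])[:3,3]
    return b+(a-b)*((z-b[2])/(a[:,2]-b[2]))[:,None]
E
python3 - <<'E'
from h import *
T=np.array([[58,156],[58,-156],[-58,-156],[-58,156]])/1e3
def fit(P):
    m=P.mean(0); H=T.T@(P-m); a=np.arctan2(H[0,1]-H[1,0],H[0,0]+H[1,1]); R=np.array([[np.cos(a),-np.sin(a)],[np.sin(a),np.cos(a)]])
    print("pose",m.round(4),np.degrees(a).round(2),"resid mm",((P-m-T@R.T)*1e3).round(1).tolist()); return m,a,R
def px(c,o): return (np.array(c,float)+.5)/5-.5+np.array(o)
top=at_z("top",px([[40,297],[617,42],[717,255],[137,517]],[220,172]),.010)[:,:2]
# scene: far-x side is image bottom: (725,172) is +x+y ; (172,548)=+x-y ; (25,353)=-x-y ; (568,17)=-x+y
sc=at_z("scene",px([[725,172],[172,548],[25,353],[568,17]],[185,170]),.010)[:,:2]
ft=fit(top); fs=fit(sc)
m=(ft[0]+fs[0])/2; a=(ft[1]+fs[1])/2; R=np.array([[np.cos(a),-np.sin(a)],[np.sin(a),np.cos(a)]])
print("start",m+R@[.024,-.135],"end",m+R@[.024,.135],"dir",R@[0,1])
for n in("top","scene"):
    z=np.load(n+"0.npz"); W=z["W"]; im=z["im"]; q=(W[...,:2]-m)@R; Z=W[...,2]
    ok=(abs(q[...,0])<.055)&(abs(q[...,1])<.16)
    print(n,"floor z",np.median(Z[(abs(q[...,0]+.03)<.02)&(abs(q[...,1])<.03)]).round(4))
    for k in range(5):
        y0=-.112+.056*k
        s=(abs(q[...,0]-.024)<.018)&(q[...,1]>y0-.018)&(q[...,1]<y0+.016)&(im.min(-1)>200)&(Z>.03)
        A=np.c_[q[s][:,1]-(y0-.023),np.ones(s.sum())]; c=np.linalg.lstsq(A,Z[s],rcond=None)[0]
        w=ok&(Z>.03)&(abs(q[...,1]-y0)<.028)
        print(k+1,"angle",np.arctan(c[0]).round(2),"z at hinge",c[1].round(4),"maxz",Z[w].max().round(4),s.sum(), "x mid",((np.percentile(q[w][:,0],2)+np.percentile(q[w][:,0],98))/2).round(4))
E
```

```text
pose [ 0.5451 -0.0455] 24.98 resid mm [[0.5, 0.1], [-0.1, 0.3], [-0.3, 0.5], [-0.1, -0.8]]
pose [ 0.5469 -0.045 ] 24.66 resid mm [[0.5, -1.6], [-0.4, 1.3], [-0.6, 1.2], [0.5, -0.8]]
start [ 0.62441854 -0.15769456] end [0.5110738  0.08736251] dir [-0.41979537  0.90761878]
top floor z 0.003
1 angle 0.52 z at hinge 0.0365 maxz 0.0603 195 x mid 0.0233
2 angle 0.56 z at hinge 0.037 maxz 0.0637 197 x mid 0.0234
3 angle 0.53 z at hinge 0.0368 maxz 0.0614 213 x mid 0.0235
4 angle 0.54 z at hinge 0.0367 maxz 0.0624 219 x mid 0.0234
5 angle 0.54 z at hinge 0.0356 maxz 0.0594 224 x mid 0.0234
scene floor z 0.0019
1 angle 0.55 z at hinge 0.0343 maxz 0.0601 283 x mid 0.0237
2 angle 0.59 z at hinge 0.0349 maxz 0.0605 272 x mid 0.0235
3 angle 0.57 z at hinge 0.0347 maxz 0.0618 262 x mid 0.0238
4 angle 0.58 z at hinge 0.0343 maxz 0.0608 251 x mid 0.0241
5 angle 0.53 z at hinge 0.0344 maxz 0.059 245 x mid 0.0236
```

The tray pose is centred at (0.546,-0.045) with yaw about 24.8°. All lids stand at about 0.55 rad. The tool is already aligned with the row to within 1°. I'll close the fingers and travel high to a point 30 mm before row_start.

Call:
{"method": "servo_tool", "body": {
  "commands": [
    [0, 0, 0, 24, 29, 0, 1],
    [0, 0, 0, 48, 58, 0, 1],
    [0, 0, 0, 72, 86, 0, 1],
    [0, 0, 0, 96, 115, 0, 1],
    [0, 0, 0, 120, 144, 0, 1]
  ],
  "force": 20
}}

```text
clock: 0.52
tcp_pos: [0.3957, -0.4708, 0.2309]
orientation: [-3.072, -0.654, 0.001]
contact_force: [1.4, -0.7, 0.3]
grip_width: 0.0258
gripper_force: 0.0
```

Call:
{"method": "servo_tool", "body": {
  "commands": [
    [0, 0, 0, 24, 29, 0, 1],
    [0, 0, 0, 48, 58, 0, 1],
    [0, 0, 0, 72, 86, 0, 1],
    [0, 0, 0, 96, 115, 0, 1],
    [0, 0, 0, 120, 144, 0, 1]
  ]
}}

```text
clock: 0.93
tcp_pos: [0.5157, -0.3268, 0.231]
orientation: [-3.072, -0.654, 0.001]
contact_force: [0.4, -0.6, 0.4]
grip_width: -0.0
gripper_force: 0.0
```

Call:
{"method": "servo_tool", "body": {
  "commands": [
    [0, 0, 0, 24, 29, 0, 1],
    [0, 0, 0, 48, 58, 0, 1],
    [0, 0, 0, 72, 86, 0, 1],
    [0, 0, 0, 96, 115, 0, 1],
    [0, 0, 0, 122, 143, 0, 1]
  ]
}}

```text
clock: 1.35
tcp_pos: [0.6375, -0.1838, 0.2309]
orientation: [-3.072, -0.654, 0.001]
contact_force: [-0.1, -0.4, -0.3]
grip_width: 0.0002
gripper_force: 0.0
```

Call:
{"method": "servo_tool", "body": {
  "commands": [
    [0, 0, 0, 0, 0, -30, 1],
    [0, 0, 0, 0, 0, -60, 1],
    [0, 0, 0, 0, 0, -90, 1],
    [0, 0, 0, 0, 0, -110, 1],
    [0, 0, 0, 0, 0, -110, 1]
  ]
}}

```text
clock: 1.77
tcp_pos: [0.6334, -0.1845, 0.1157]
orientation: [-3.069, -0.654, 0.014]
contact_force: [-0.3, 0.7, -0.2]
grip_width: -0.0
gripper_force: 0.0
```

Call:
{"method": "servo_tool", "body": {
  "commands": [
    [0, 0, 0, 0, 0, -15, 1],
    [0, 0, 0, 0, 0, -30, 1],
    [0, 0, 0, 0, 0, -45, 1],
    [0, 0, 0, 0, 0, -60, 1],
    [0, 0, 0, 0, 0, -70, 1]
  ]
}}

```text
clock: 2.18
tcp_pos: [0.6372, -0.1855, 0.0512]
orientation: [3.073, 0.654, 0.0]
contact_force: [-0.8, -0.2, -0.1]
grip_width: 0.0001
gripper_force: 0.0
```

Call:
{"method": "servo_tool", "body": {
  "commands": [
    [0, 0, 0, 0, 0, 0, 1],
    [0, 0, 0, 0, 0, 0, 1],
    [0, 0, 0, 0, 0, 0, 1],
    [0, 0, 0, 0, 0, 0, 1]
  ]
}}

```text
clock: 2.52
tcp_pos: [0.6381, -0.1856, 0.0527]
orientation: [3.072, 0.654, 0.003]
contact_force: [-0.2, 0.1, 0.4]
grip_width: -0.0001
gripper_force: 0.0
```

Call:
{"method": "servo_tool", "body": {
  "commands": [
    [0, 0, 0, 0, 0, -5, 1],
    [0, 0, 0, 0, 0, -10, 1],
    [0, 0, 0, 0, 0, -15, 1],
    [0, 0, 0, 0, 0, -15, 1],
    [0, 0, 0, 0, 0, -15, 1]
  ]
}}

```text
clock: 2.93
tcp_pos: [0.6367, -0.1853, 0.0356]
orientation: [-3.072, -0.654, 0.002]
contact_force: [0.4, 0.7, -0.3]
grip_width: -0.0
gripper_force: 0.0
```

Call:
{"method": "servo_tool", "body": {
  "commands": [
    [0, 0, 0, -1.7, 3.6, 0, 1],
    [0, 0, 0, -3.4, 7.3, 0, 1],
    [0, 0, 0, -5, 10.9, 0, 1],
    [0, 0, 0, -6.7, 14.5, 0, 1],
    [0, 0, 0, -8.4, 18.2, 0, 1]
  ]
}}

```text
clock: 3.35
tcp_pos: [0.6286, -0.1666, 0.0365]
orientation: [-3.073, -0.655, -0.0]
contact_force: [-0.2, -0.3, -0.1]
grip_width: -0.0001
gripper_force: 0.0
```

Call:
{"method": "servo_tool", "body": {
  "commands": [
    [0, 0, 0, -1.7, 3.6, 0, 1],
    [0, 0, 0, -3.4, 7.3, 0, 1],
    [0, 0, 0, -5, 10.9, 0, 1],
    [0, 0, 0, -6.7, 14.5, 0, 1],
    [0, 0, 0, -8.4, 18.2, 0, 1]
  ]
}}

```text
clock: 3.77
tcp_pos: [0.6201, -0.1486, 0.0363]
orientation: [-3.073, -0.655, 0.0]
contact_force: [0.5, 0.1, 0.8]
grip_width: 0.0002
gripper_force: 0.1
```

Call:
{"method": "servo_tool", "body": {
  "commands": [
    [0, 0, 0, -1.7, 3.6, 0, 1],
    [0, 0, 0, -3.4, 7.3, 0, 1],
    [0, 0, 0, -5, 10.9, 0, 1],
    [0, 0, 0, -6.7, 14.5, 0, 1],
    [0, 0, 0, -6.7, 14.5, 0, 1]
  ]
}}

```text
clock: 4.18
tcp_pos: [0.6132, -0.1333, 0.0362]
orientation: [-3.072, -0.656, 0.001]
contact_force: [0.7, -0.0, 0.1]
grip_width: -0.0
gripper_force: 0.0
```

Run:
```python
from h import *
o=r.get_obs();print(o["clock"],o["tcp_pos"].round(4),np.round(o["contact_force"],2),np.round(o["moment"],3))
im,d,W=cloud("scene"); cv2.imwrite("pics/s1.png",cv2.resize(im[150:290,165:345],None,fx=4,fy=4,interpolation=cv2.INTER_CUBIC))
o=r.get_obs();print(o["clock"],o["tcp_pos"].round(4),np.round(o["contact_force"],2))
```

```text
4.1833 [ 0.6132 -0.1333  0.0362] [ 0.72 -0.05  0.1 ] [-0.019  0.063  0.026]
4.2333 [ 0.6135 -0.1339  0.0363] [-0.19  0.14  0.22]
```

View pics/s1.png

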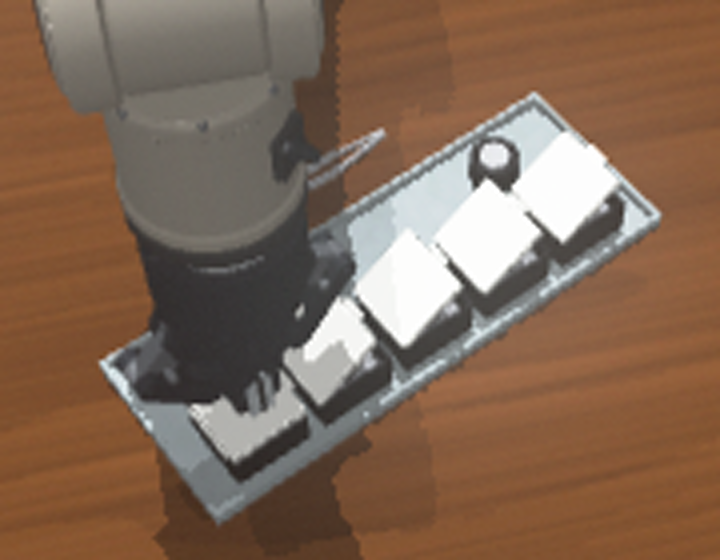

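The picture shows the fingertips on lid 1 at about (260,390), nearly flat. Lids 2–5 are still ajar and the tray hasn't moved. Next I'll lower in small steps until I feel light contact.

Call:
{"method": "servo_tool", "body": {
  "commands": [
    [0, 0, 0, 0, 0, -0.5, 1],
    [0, 0, 0, 0, 0, -0.5, 1],
    [0, 0, 0, 0, 0, -0.5, 1]
  ]
}}

```text
clock: 4.48
tcp_pos: [0.6137, -0.1349, 0.0358]
orientation: [3.073, 0.654, 0.0]
contact_force: [-0.1, -0.5, -1.0]
grip_width: -0.0002
gripper_force: 0.0
```

Call:
{"method": "servo_tool", "body": {
  "commands": [
    [0, 0, 0, 0, 0, -0.5, 1],
    [0, 0, 0, 0, 0, -0.5, 1],
    [0, 0, 0, 0, 0, -0.5, 1]
  ]
}}

```text
clock: 4.73
tcp_pos: [0.6136, -0.1346, 0.0352]
orientation: [3.073, 0.654, -0.0]
contact_force: [-0.3, 0.2, 0.0]
grip_width: -0.0
gripper_force: 0.0
```

Call:
{"method": "servo_tool", "body": {
  "commands": [
    [0, 0, 0, 0, 0, -0.4, 1],
    [0, 0, 0, 0, 0, -0.4, 1],
    [0, 0, 0, 0, 0, -0.4, 1]
  ]
}}

```text
clock: 4.98
tcp_pos: [0.6137, -0.1346, 0.0351]
orientation: [3.073, 0.654, 0.0]
contact_force: [-1.1, 0.2, 3.1]
grip_width: -0.0
gripper_force: 1.5
```

Run:
```python
from h import *
for i in range(6):
    o=r.get_obs();print(round(o["clock"],2),o["tcp_pos"].round(4),np.round(o["contact_force"],2)); r.grab_frame("top")
```

```text
4.98 [ 0.6137 -0.1346  0.0351] [-1.14  0.19  3.09]
5.03 [ 0.6137 -0.1346  0.0351] [-0.77  0.08  3.27]
5.08 [ 0.6136 -0.1347  0.0351] [-1.71 -0.59  5.03]
5.13 [ 0.6137 -0.1346  0.0351] [-1.19 -0.09  3.54]
5.18 [ 0.6136 -0.1346  0.0351] [-1.41  0.17  3.02]
5.23 [ 0.6137 -0.1346  0.0351] [-1.36  0.14  3.83]
```

Light contact of about 3.5 N at z = 35.1 mm. I'll ease off slightly and wipe on.

Call:
{"method": "servo_tool", "body": {
  "commands": [
    [0, 0, 0, -1.7, 3.6, 0.1, 1],
    [0, 0, 0, -3.4, 7.3, 0.1, 1],
    [0, 0, 0, -5, 10.9, 0.1, 1],
    [0, 0, 0, -6.7, 14.5, 0.1, 1],
    [0, 0, 0, -8.4, 18.2, 0.1, 1]
  ]
}}

```text
clock: 5.7
tcp_pos: [0.6052, -0.1159, 0.0351]
orientation: [3.072, 0.655, 0.001]
contact_force: [0.4, -1.5, 1.7]
grip_width: -0.0002
gripper_force: 1.2
```

Call:
{"method": "servo_tool", "body": {
  "commands": [
    [0, 0, 0, -1.7, 3.6, 0, 1],
    [0, 0, 0, -3.4, 7.3, 0, 1],
    [0, 0, 0, -5, 10.9, 0, 1],
    [0, 0, 0, -6.7, 14.5, 0, 1],
    [0, 0, 0, -8.4, 18.2, 0, 1]
  ]
}}

```text
clock: 6.12
tcp_pos: [0.5968, -0.0979, 0.0351]
orientation: [3.072, 0.654, 0.001]
contact_force: [0.7, -2.6, 3.8]
grip_width: -0.0005
gripper_force: 1.7
```

Call:
{"method": "servo_tool", "body": {
  "commands": [
    [0, 0, 0, -1.7, 3.6, 0, 1],
    [0, 0, 0, -3.4, 7.3, 0, 1],
    [0, 0, 0, -5, 10.9, 0, 1],
    [0, 0, 0, -6.7, 14.5, 0, 1],
    [0, 0, 0, -8.4, 18.2, 0, 1]
  ]
}}

```text
clock: 6.53
tcp_pos: [0.5883, -0.0797, 0.0351]
orientation: [3.073, 0.654, 0.0]
contact_force: [0.9, -3.1, 4.1]
grip_width: 0.0003
gripper_force: 1.9
```

Call:
{"method": "servo_tool", "body": {
  "commands": [
    [0, 0, 0, -1.7, 3.6, 0, 1],
    [0, 0, 0, -3.4, 7.3, 0, 1],
    [0, 0, 0, -5, 10.9, 0, 1],
    [0, 0, 0, -6.7, 14.5, 0, 1],
    [0, 0, 0, -8.4, 18.2, 0, 1]
  ]
}}

```text
clock: 6.95
tcp_pos: [0.58, -0.0616, 0.0351]
orientation: [3.072, 0.654, 0.0]
contact_force: [0.7, -2.7, 5.3]
grip_width: -0.0001
gripper_force: 2.4
```

Call:
{"method": "servo_tool", "body": {
  "commands": [
    [0, 0, 0, -1.7, 3.6, 0, 1],
    [0, 0, 0, -3.4, 7.3, 0, 1],
    [0, 0, 0, -5, 10.9, 0, 1],
    [0, 0, 0, -6.7, 14.5, 0, 1],
    [0, 0, 0, -8.4, 18.2, 0, 1]
  ]
}}

```text
clock: 7.37
tcp_pos: [0.5716, -0.0433, 0.0351]
orientation: [3.072, 0.654, 0.0]
contact_force: [1.3, -2.8, 6.0]
grip_width: 0.0006
gripper_force: 2.4
```

Call:
{"method": "servo_tool", "body": {
  "commands": [
    [0, 0, 0, 0, 0, 0.2, 1],
    [0, 0, 0, -1.7, 3.6, 0.2, 1],
    [0, 0, 0, -3.4, 7.3, 0.2, 1],
    [0, 0, 0, -5, 10.9, 0.2, 1],
    [0, 0, 0, -6.7, 14.5, 0.2, 1]
  ]
}}

```text
clock: 7.78
tcp_pos: [0.5646, -0.0286, 0.0351]
orientation: [-3.073, -0.654, 0.001]
contact_force: [0.5, -3.1, 2.7]
grip_width: 0.0
gripper_force: 1.6
```

Run:
```python
from h import *
a=np.load("scene0.npz")["im"]; im,_=r.grab_frame("scene")
g=lambda i:cv2.cvtColor(i,cv2.COLOR_BGR2GRAY).astype(np.float32)
# tray's +x+y corner region and its +x edge
for nm,(y0,y1,x0,x1) in {"lip +y corner":(188,222,306,336),"mount_b..":(172,200,278,312),"-y+x corner":(255,282,205,240)}.items():
    print(nm,cv2.phaseCorrelate(g(a[y0:y1,x0:x1]),g(im[y0:y1,x0:x1])))
cv2.imwrite("pics/s2.png",cv2.resize(im[150:290,165:345],None,fx=4,fy=4,interpolation=cv2.INTER_CUBIC))
```

```text
lip +y corner ((0.00037788120495996225, -0.01685834205138903), 1.0069428926264798)
mount_b.. ((1.0509632678548115, -0.30368535348352843), 0.6101149691475762)
-y+x corner ((0.19077293049412347, 0.3496428095275981), 0.8397932258653052)
```

View pics/s2.png

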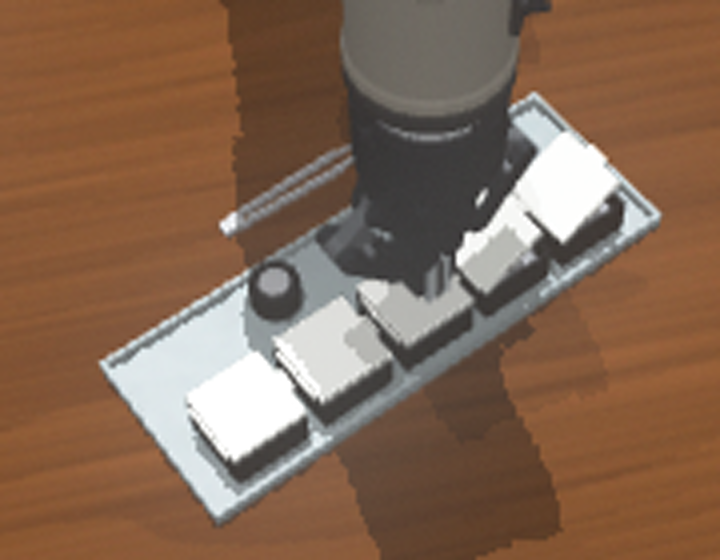

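Lids 1 and 2 at (245,410) and (330,345) look shut, lid 3 is under the fingers, and the tray corner hasn't moved. Continuing.

Call:
{"method": "servo_tool", "body": {
  "commands": [
    [0, 0, 0, -1.7, 3.6, 0, 1],
    [0, 0, 0, -3.4, 7.3, 0, 1],
    [0, 0, 0, -5, 10.9, 0, 1],
    [0, 0, 0, -6.7, 14.5, 0, 1],
    [0, 0, 0, -8.4, 18.2, 0, 1]
  ]
}}

```text
clock: 8.25
tcp_pos: [0.5562, -0.0105, 0.0352]
orientation: [3.073, 0.655, -0.0]
contact_force: [-0.3, -2.4, 3.4]
grip_width: -0.0001
gripper_force: 1.3
```

Call:
{"method": "servo_tool", "body": {
  "commands": [
    [0, 0, 0, -1.7, 3.6, 0, 1],
    [0, 0, 0, -3.4, 7.3, 0, 1],
    [0, 0, 0, -5, 10.9, 0, 1],
    [0, 0, 0, -6.7, 14.5, 0, 1],
    [0, 0, 0, -8.4, 18.2, 0, 1]
  ]
}}

```text
clock: 8.67
tcp_pos: [0.5478, 0.0079, 0.0351]
orientation: [-3.073, -0.655, 0.0]
contact_force: [1.3, -0.8, 1.7]
grip_width: -0.0001
gripper_force: 0.9
```

Call:
{"method": "servo_tool", "body": {
  "commands": [
    [0, 0, 0, -1.7, 3.6, 0, 1],
    [0, 0, 0, -3.4, 7.3, 0, 1],
    [0, 0, 0, -5, 10.9, 0, 1],
    [0, 0, 0, -6.7, 14.5, 0, 1],
    [0, 0, 0, -8.4, 18.2, 0, 1]
  ]
}}

```text
clock: 9.08
tcp_pos: [0.5394, 0.026, 0.0351]
orientation: [-3.073, -0.655, 0.0]
contact_force: [0.7, 0.1, 1.2]
grip_width: -0.0
gripper_force: 0.5
```

Call:
{"method": "servo_tool", "body": {
  "commands": [
    [0, 0, 0, -1.7, 3.6, -0.1, 1],
    [0, 0, 0, -3.4, 7.3, -0.1, 1],
    [0, 0, 0, -5, 10.9, -0.1, 1],
    [0, 0, 0, -6.7, 14.5, -0.1, 1],
    [0, 0, 0, -8.4, 18.2, -0.1, 1]
  ]
}}

```text
clock: 9.5
tcp_pos: [0.5311, 0.0441, 0.0351]
orientation: [3.073, 0.654, -0.0]
contact_force: [1.5, -1.8, 2.3]
grip_width: -0.0
gripper_force: 1.0
```

Call:
{"method": "servo_tool", "body": {
  "commands": [
    [0, 0, 0, -1.7, 3.6, 0, 1],
    [0, 0, 0, -3.4, 7.3, 0, 1],
    [0, 0, 0, -5, 10.9, 0, 1],
    [0, 0, 0, -6.7, 14.5, 0, 1],
    [0, 0, 0, -8.4, 18.2, 0, 1]
  ]
}}

```text
clock: 9.92
tcp_pos: [0.5228, 0.0623, 0.0351]
orientation: [3.073, 0.655, 0.0]
contact_force: [1.1, -0.1, 2.0]
grip_width: 0.0001
gripper_force: 0.8
```

Call:
{"method": "servo_tool", "body": {
  "commands": [
    [0, 0, 0, -1.7, 3.6, 0, 1],
    [0, 0, 0, -3.4, 7.3, 0, 1],
    [0, 0, 0, -5, 10.9, 0, 1],
    [0, 0, 0, -6.7, 14.5, 0, 1],
    [0, 0, 0, -8.4, 18.2, 0, 1]
  ]
}}

```text
clock: 10.33
tcp_pos: [0.5143, 0.0805, 0.0351]
orientation: [3.073, 0.654, -0.0]
contact_force: [0.4, -1.8, 2.1]
grip_width: -0.0002
gripper_force: 0.8
```

Call:
{"method": "servo_tool", "body": {
  "commands": [
    [0, 0, 0, -1.7, 3.6, 0, 1],
    [0, 0, 0, -3.4, 7.3, 0, 1],
    [0, 0, 0, -5, 10.9, 0, 1],
    [0, 0, 0, -6.7, 14.5, 0, 1],
    [0, 0, 0, -8.4, 18.2, 0, 1]
  ]
}}

```text
clock: 10.75
tcp_pos: [0.5056, 0.0989, 0.0349]
orientation: [-3.072, -0.655, 0.001]
contact_force: [0.0, -0.0, -0.7]
grip_width: -0.0006
gripper_force: 0.0
```

Call:
{"method": "servo_tool", "body": {
  "commands": [
    [0, 0, 0, -2, 4.2, 0, 1],
    [0, 0, 0, -4, 8.4, 0, 1],
    [0, 0, 0, -4, 8.4, 10, 1],
    [0, 0, 0, -4, 8.4, 30, 1],
    [0, 0, 0, -4, 8.4, 55, 1]
  ]
}}

```text
clock: 11.17
tcp_pos: [0.5008, 0.1066, 0.0901]
orientation: [3.072, 0.655, -0.005]
contact_force: [0.5, 0.8, 0.1]
grip_width: -0.0001
gripper_force: 0.0
```

Call:
{"method": "servo_tool", "body": {
  "commands": [
    [0, 0, 0, 0, 0, 30, 1],
    [0, 0, 0, 0, 0, 60, 1],
    [0, 0, 0, 0, 0, 90, 1],
    [0, 0, 0, 0, 0, 120, 1],
    [0, 0, 0, 0, 0, 140, 1]
  ]
}}

```text
clock: 11.58
tcp_pos: [0.5028, 0.107, 0.234]
orientation: [-3.072, -0.654, -0.006]
contact_force: [0.2, -0.4, -0.5]
grip_width: -0.0005
gripper_force: 0.0
```

Call:
{"method": "servo_tool", "body": {
  "commands": [
    [0, 0, 0, -10, 25, 0, 1],
    [0, 0, 0, -20, 55, 0, 1],
    [0, 0, 0, -30, 85, 0, 1],
    [0, 0, 0, -30, 110, 0, 1],
    [0, 0, 0, -30, 130, 0, 1]
  ]
}}

```text
clock: 12.0
tcp_pos: [0.4711, 0.2391, 0.2312]
orientation: [-3.071, -0.658, -0.001]
contact_force: [1.6, -0.1, -0.0]
grip_width: 0.0005
gripper_force: 0.0
```

Run:
```python
from h import *
o=r.get_obs();print(o["clock"],o["tcp_pos"],np.round(o["contact_force"],2))
m=np.array([.546,-.04525]);a=np.radians(24.82); R=np.array([[np.cos(a),-np.sin(a)],[np.sin(a),np.cos(a)]])
for n in("top","scene"):
    im,d,W=cloud(n); q=(W[...,:2]-m)@R; Z=W[...,2]
    for k in range(5):
        y0=-.112+.056*k
        s=(abs(q[...,0]-.024)<.018)&(abs(q[...,1]-y0)<.018)
        c=np.linalg.lstsq(np.c_[q[s][:,1]-y0,np.ones(s.sum())],Z[s],rcond=None)[0]
        print(n,k+1,"angle",np.arctan(c[0]).round(3),"z",c[1].round(4),s.sum())
    y0,y1,x0,x1=(170,280,185,335) if n=="scene" else (172,282,220,370)
    cv2.imwrite(f"pics/{n}3.png",cv2.resize(im[y0:y1,x0:x1],None,fx=5,fy=5,interpolation=cv2.INTER_CUBIC))
```

```text
12.0 [0.47107472 0.23908901 0.23119479] [ 1.56 -0.13 -0.03]
top 1 angle -0.009 z 0.0346 224
top 2 angle 0.017 z 0.0348 221
top 3 angle 0.009 z 0.0348 226
top 4 angle -0.001 z 0.0348 227
top 5 angle -0.009 z 0.0347 227
scene 1 angle 0.017 z 0.0337 261
scene 2 angle -0.012 z 0.0338 241
scene 3 angle 0.001 z 0.0338 235
scene 4 angle -0.003 z 0.0338 214
scene 5 angle -0.009 z 0.0336 201
```

View pics/scene3.png

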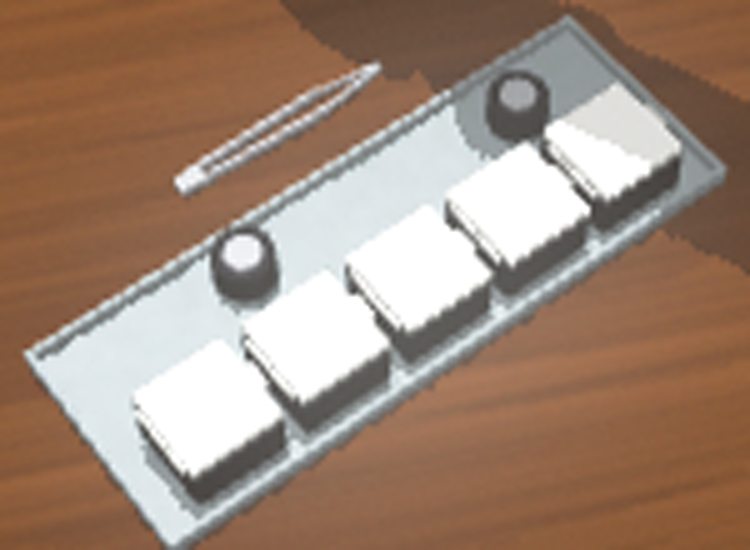

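View pics/top3.png

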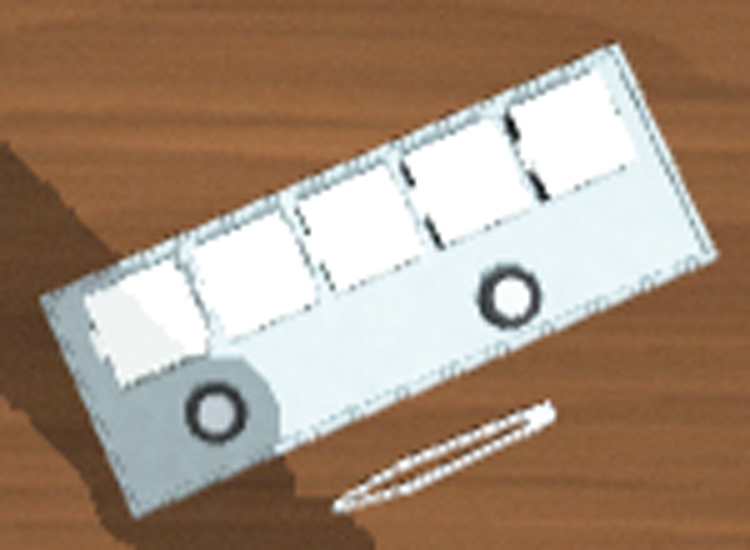

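All five lids are flat in both views. The tray corners, at (40,297) and (617,42) in the top crop, are where they started, as are the mounts and tweezers. Handing in.

```bash
python3 -c "
from bench import r
print(r.hand_in())"
```

```text
the job is handed in; nothing more can be done
None
```

All five lids were wiped shut in order from the row_start end with about 6 N at most read on the fingertips; depth readings put every lid within about 0.02 rad of flat, the tray, mounts and tweezers show no visible shift, and the job was handed in at about 12 s.

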